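Fit a lens and screw down its retaining ring

ROBOT

A 6-joint arm with a two-finger parallel gripper is mounted at the origin on the work surface. World frame = base frame: x ahead of the robot, y to its left, z up, the work surface at z = 0. Lengths are in m, angles in rad, forces in N, time in s.
With the tool pointing down it reaches from about 0.3 to 0.875 m from the base axis. Payload 6.4 kg.
Tool frame: the origin (TCP) lies on the centre line of the jaws, within the pads' length; the fingertips stand 25 mm ahead of it and the grasp point (between the pads) lies 6 mm ahead of it; z points along the fingers, y is the line along which they close (so a half turn about z gives the same grasp; the last joint's range is limited). The gripper opens to 88 mm and grips with 3 to 60 N. Pads are 18 mm wide; open, the fingers measure 123 mm over their backs; the gripper's body (75 mm by 187 mm) begins 45 mm behind the grasp point.
Start: joints at [-1.545, 0.181, 1.607, -0, 1.354, -0.206], TCP at [0.132, -0.56, 0.264] pointing down, gripper open.
Joint ranges: [-2.99, 2.99], [-0.89, 2.07], [0.3, 2.58], [-1.14, 4.28], [0, 2.63], [-3.12, 3.12]. Speed limits (rad/s): [2.57, 2.57, 3.01, 3.14, 3.14, 3.14].

INTERFACE

Orientations are given as a unit quaternion [x, y, z, w].
In Python, from rig import manip, viewer gives the robot as it stands.
- The arm moves only by the tool step_arm, never from a script. Its argument "series" is one flat list of numbers, 7 for each row, row after row: the opening in per cent of the stroke, from 0 (shut) to 100 (fully open), then the shift along the world's x, y, z in mm, then the turn, a rotation vector about the world's x, y, z in degrees. A call has 1 to 12 rows; each row is the pose to reach, as a shift and turn from the pose commanded when the call began; what a row does not reach only later rows make up. A row lasts 1/10 s, in which the tool goes at most 50 mm and 8.59 degrees, less where a joint would pass 70% of its speed; a pose out of reach is approached as far as the arm can. A call with a gripper value outside its range is refused whole. The fingers move at their own pace and stop on an object; "grip_force" is the grip in N (left out, the last holds). Time passes only in rows, so rows that repeat a pose let the fingers close. It gives the time, the measured TCP pose, the force, the opening and the grip force at its end, in the units of the state.
- manip.state(): the state, without advancing time (a new reading comes with each control period).
- viewer.get_image(name): name is "side" or "top" or "wrist"; returns the picture (384x512x3 uint8, blue, green, red); there is no depth.
- viewer.camera_params(name): a dict with "intrinsics" (3x3 intrinsics, pixels), "cam_to_world" (4x4, takes a point from camera to world coordinates); the wrist camera has in their place "mount" (4x4, takes a point from camera to tool coordinates, whose origin is the TCP and whose axes are the flange's). Camera axes: x right, y down, z forward; pixel columns grow to the right and rows downward; lengths in m; the calibration is good to about 2 mm. A picture is of the moment at which its call begins: read the wrist's pose just before it. camera_params takes no time and is no camera call.
- manip.hand_in(): hands the job in; it is judged then, once.
The state is a dict: "time": time; "qpos": joint angles; "joint_velocities": joint speeds; "joint_efforts": joint torques, N m; "ee_pos": TCP position; "ee_rot": TCP orientation; "contact_force": force on the tool from outside, world axes, zero at the start; "torque": the same for the moment, N m; "finger_gap": finger opening in m; "grip_force": force on a finger pad.
Only numpy, scipy, OpenCV 4.12 (cv2) and the standard library are available. Lean on these libraries where they do the work, as an engineer would, in place of code of your own. Each camera call takes 0.05 s, during which the arm holds its last target. There are 200 camera calls.

TASK

Seat the loose lens, hub up, flat in the open mouth of the three-legged holder. Then set the retaining ring over it with its pins in the entry slots and screw it clockwise until it is fully home on the rim, and let go. Do not push the other things on the desk about.

Things in the scene. Friction and masses are not known exactly. Their poses are not given: they have to be found in the camera images.
- holder: Plastic lens holder, fixed to the desk: a short upright open barrel on three straight splayed legs (feet 60 mm from the axis, legs leave the barrel 30 mm below its rim). Origin on the desk on the barrel's axis, z up; one leg along its own x axis, the others at 120 and 240 degrees. Barrel 43 mm across outside, with a coarse three-start thread 52.6 mm across.
- mouth (a point): Centre of the holder's open mouth, level with the rim, 65 mm above the desk. The mouth is 36 mm across inside.
- seat (a point): Centre of the ledge in the mouth on which the lens seats, 6 mm below the rim, 59 mm above the desk (21 mm hole in the ledge).
- slot (a point): One of the three entry slots in the thread, at rim height, 24.5 mm from the axis. Each slot is open from above, lies straight above a leg and admits a ring pin up to 18 degrees either side of the leg. From it a groove runs clockwise (seen from above), falling about 5 mm in 60 degrees, to a solid stop.
- stop (a point): Where the groove from that slot ends (shown at rim height): a ring pin stands about here, midway between two legs, when it has been turned 60 degrees clockwise to the stop.
- lens: Loose lens in a steel mount, lying right side up: round disk 31.2 mm across, 5 mm thick, slightly chamfered below, with a round hub on top, 22 mm across, rising 9 mm above the disk (and a 1.4 mm glass dome). Origin at the centre of the disk's underside, z up. Fits the mouth with 2.4 mm to spare all round. 28 to 56 g.
- ring: Loose aluminium retaining ring lying skirt down: round, 61 mm across, 18 mm high; 4 mm top plate with a 28 mm hole (the lens hub passes), skirt 56 mm across inside. Origin at the centre of its lower edge, z up. Pins in the slots, it stands about 4 mm proud; turned clockwise 50 to 60 degrees under light pressure it sinks till the plate lies on the rim, origin then 51 mm above the desk. 42 to 84 g.
- pin (a point): One of the ring's three inward pins, on the ring's own x axis (others at 120 and 240 degrees): round, 5 mm thick, centre 3 mm above the ring's lower edge, rounded tip 23.2 mm from the axis. This point is 25.7 mm from the axis.
- stud (a point): Small dark stud on top of the ring, straight above that pin, 22.5 mm from the axis; each of the three pins has one (look only).
- bowl: Bystander, loose: white ceramic bowl, 110 mm across and 45 mm high. Origin on its underside, z up. Not needed.
- glass_cube: Bystander, loose: clear glass cube, 50 mm. Origin on its underside, z up. Not needed.
- tweezers: Bystander, loose: steel tweezers lying flat, about 120 mm long, 6 mm high, long axis x. Origin on its underside, z up. Not needed.
- loupe: Bystander, loose: folding steel loupe lying flat, a round head 38 mm across, 8 mm high, with a 45 mm arm along its x axis. Origin under the centre of its round head, z up. Not needed.
- screwdriver: Bystander, loose: screwdriver lying flat, 150 mm long, along its x axis. Origin on its underside, z up. Not needed.
- tin: Bystander, loose: round closed steel tin, 60 mm across and 22 mm high. Origin on its underside, z up. Not needed.
- notebook: Bystander, loose: grey notebook lying flat, 120 x 80 x 12 mm. Origin on its underside, z up. Not needed.
There are look-alikes about, which are no part of the job. There is more than one size of the ring; the one meant has the size given above.

How it is judged:
By the outcome, as a careful person would: the job done as asked, in the order asked, and still so for the second after the job is handed in, with the robot touching nothing.
It also fails if it takes over 59 s, if anything falls off the work surface, if the arm or the gripper's body presses on something with over 40 N, if the wrist force passes 120 N, or if a joint passes its speed limit or range.

## Working session

There is one attempt and no reset: what is moved stays moved. The work goes in short steps, Python scripts to look and compute and a tool call to move; the robot and the scene stay as the last step left them, time stands still between calls to the robot, and variables do not carry over. Pictures are saved under pics/ and viewed, at most 10 in all, crops included, and the job is handed in when it is done.

Besides the shell and the picture viewer there is one more tool, called after "Request:" as name(argument=value, ...), one argument or row to a line, values as JSON. step_arm: Moves the arm, as the interface text tells. Its arguments: {"type":"object","properties":{"series":{"type":"array","items":{"type":"number"}},"grip_force":{"type":"number"}},"required":["series"]}

```bash
mkdir -p pics; cat > h.py <<'E'
import numpy as np, cv2
from rig import manip, viewer
from scipy.spatial.transform import Rotation as R
def cam(n,st=None):
    p=viewer.camera_params(n);K=np.array(p["intrinsics"])
    if "cam_to_world" in p: return K,np.array(p["cam_to_world"])
    T=np.eye(4);T[:3,:3]=R.from_quat(st["ee_rot"]).as_matrix();T[:3,3]=st["ee_pos"]
    return K,T@np.array(p["mount"])
def ray(n,px,z,st=None):
    K,T=cam(n,st);px=np.atleast_2d(np.array(px,float))
    d=(np.linalg.inv(K)@np.c_[px,np.ones(len(px))].T).T@T[:3,:3].T
    return T[:3,3]+d*((z-T[2,3])/d[:,2:3])
def proj(n,P,st=None):
    K,T=cam(n,st);q=(np.atleast_2d(P)-T[:3,3])@T[:3,:3]@K.T
    return q[:,:2]/q[:,2:]
E
python3 - <<'E'
from h import *
st=manip.state();print(st["time"],st["ee_pos"],st["ee_rot"],st["finger_gap"])
for n in("top","side","wrist"):
    im=viewer.get_image(n);cv2.imwrite(f"pics/{n}0.png",im)
    K,T=cam(n,st);print(n,K[0,0],T[:3,3].round(3),T[:3,2].round(2))
t=cv2.imread("pics/top0.png");s=cv2.imread("pics/side0.png")
cv2.imwrite("pics/top0b.png",cv2.resize(t,(800,600),interpolation=cv2.INTER_CUBIC))
E
```

```text
0.0 [ 0.13210609 -0.55912149  0.26283462] [ 9.93290197e-01  1.15645378e-01  8.27271967e-05 -8.50531103e-04] 0.08799209108295018
top 387.56801540359646 [0.421 0.009 1.122] [ 0.1   0.02 -0.99]
side 404.9376201018737 [ 0.402 -0.798  0.843] [ 0.13  0.72 -0.69]
wrist 322.4757325924518 [ 0.214 -0.54   0.385] [-0.32 -0.07 -0.95]
```

View pics/top0b.png

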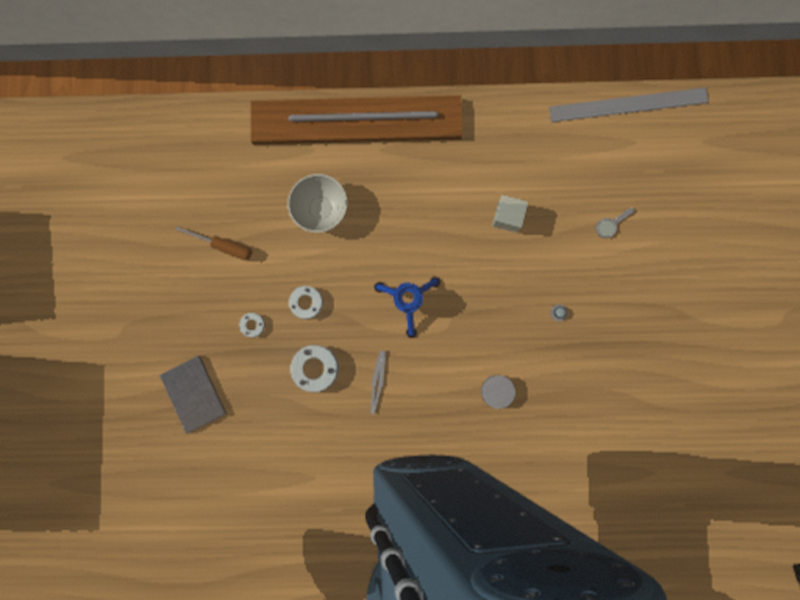

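View pics/side0.png

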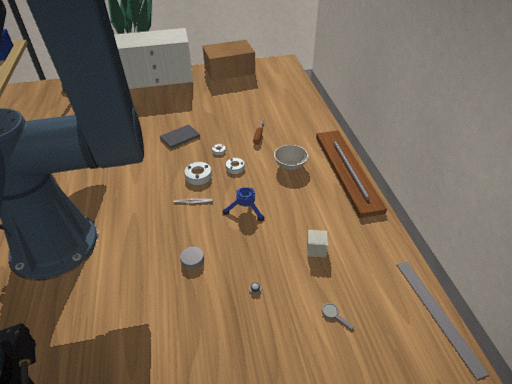

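Top view (800x600 scale): holder (408,297). Three rings: medium (305,302), small (252,325), large (314,368). Lens (561,313). Lens look-alikes: loupe head (607,228) and tin (498,392). Next I size the rings and lens.

```bash
python3 - <<'E'
from h import *
t=cv2.imread("pics/top0.png");hsv=cv2.cvtColor(t,cv2.COLOR_BGR2HSV)
m=((hsv[...,1]<70)&(hsv[...,2]>110)).astype(np.uint8)
for nm,c,z in (("ringM",(195,193),.018),("ringS",(161,208),.018),("ringL",(201,236),.018),("lens",(359,200),.007)):
    b=np.zeros_like(m);x,y=c;w=24;b[y-w:y+w,x-w:x+w]=m[y-w:y+w,x-w:x+w]
    cs,_=cv2.findContours(b,cv2.RETR_EXTERNAL,cv2.CHAIN_APPROX_NONE)
    k=max(cs,key=cv2.contourArea);(e,ax,_)=cv2.fitEllipse(k)
    P=ray("top",k[:,0].astype(float),z);print(nm,np.round(e,1),np.round(ax,1),ray("top",e,z)[0].round(4),"diam mm",1000*2*np.sqrt(cv2.contourArea((P[:,:2]*1e4).astype(np.float32))/np.pi)/1e4)
b=((hsv[...,0]>105)&(hsv[...,0]<130)&(hsv[...,1]>150)).astype(np.uint8);b[260:]=0
ys,xs=np.nonzero(b);print("holder bbox",xs.min(),xs.max(),ys.min(),ys.max())
cv2.imwrite("pics/crop1.png",cv2.resize(t[170:260,140:300],(800,450),interpolation=cv2.INTER_CUBIC))
E
```

```text
ringM [194.9 193. ] [20.1 20.7] [0.5319 0.2177 0.018 ] diam mm 58.81929473951134
ringS [160.5 207.5] [15.  15.5] [0.4922 0.3167 0.018 ] diam mm 43.670057414333066
ringL [200.2 235.4] [28.9 29.6] [0.4105 0.2027 0.018 ] diam mm 82.98336484691004
lens [358.  199.5] [4.4 5.5] [ 0.5048 -0.2503  0.007 ] diam mm 13.733293288206614
holder bbox 241 278 179 214
```

View pics/crop1.png

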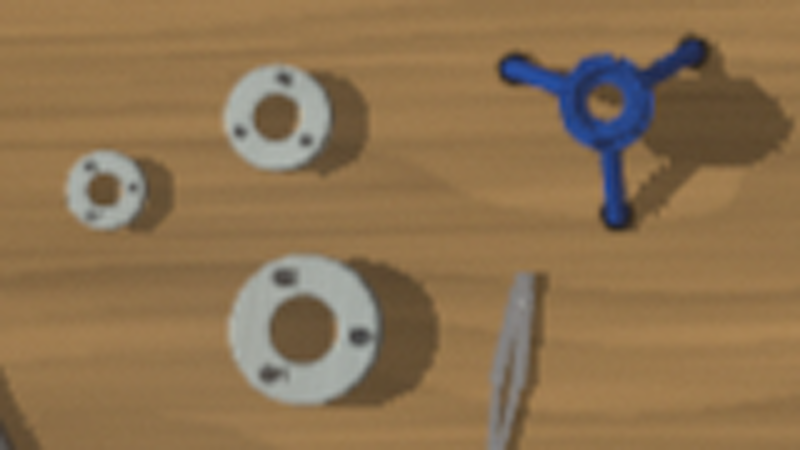

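The medium ring measures ~59–61 mm, so it is the one meant. The small (44 mm) and large (83 mm) rings are the decoys. In the crop, its hole centre is (277,117) and its studs are at (284,78), (240,132) and (306,141). The lens is the only domed disk. Next I move over the lens.

Request:
step_arm(
  series=[60,93,77,-15,0,0,0,60,373,309,-90,0,0,0,60,373,309,-90,0,0,0,60,373,309,-90,0,0,0,60,373,309,-90,0,0,0,60,373,309,-90,0,0,0,60,373,309,-90,0,0,0,60,373,309,-90,0,0,0,60,373,309,-90,0,0,0,60,373,309,-90,0,0,0,60,373,309,-90,0,0,0,60,373,309,-90,0,0,0],
  grip_force=20,
)

```text
time: 1.35
ee_pos: [0.5053, -0.2496, 0.1731]
ee_rot: [0.993, 0.117, -0.001, -0.0]
contact_force: [0.1, -0.7, 0.2]
finger_gap: 0.0526
grip_force: 0.0
```

```bash
python3 - <<'E'
from h import *
st=manip.state();print(st["time"],st["ee_pos"],st["ee_rot"],st["finger_gap"],st["qpos"])
im=viewer.get_image("wrist");cv2.imwrite("pics/w1.png",im);np.save("st1.npy",st,allow_pickle=True)
t=viewer.get_image("top");cv2.imwrite("pics/t1.png",t)
print(proj("wrist",[.505,-.25,.007],st))
E
```

```text
1.35 [ 0.50528021 -0.24964466  0.17308424] [ 9.93142064e-01  1.16911771e-01 -6.01952127e-04 -3.40007198e-04] 0.05262130130262351 [-6.69271375e-01  2.54268080e-01  1.71391216e+00 -4.03047981e-04
  1.17474419e+00  6.67321121e-01]
[[257.85157584 178.60015825]]
```

View pics/w1.png

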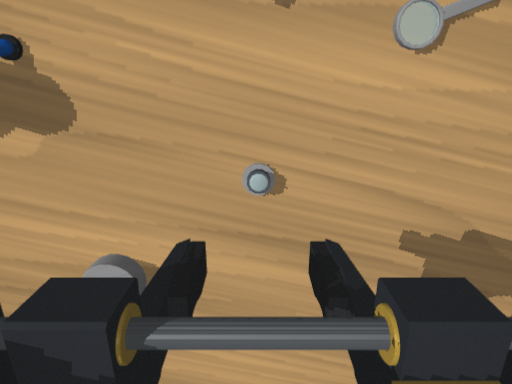

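The lens sits at (258,180) between the fingers, about 32 px wide. The loupe is top right, a holder foot at (8,47) and the tin at lower left, all clear.

```bash
cat >> h.py <<'E'
def blob(m,c,w):
    b=np.zeros(m.shape,np.uint8);x,y=c;y0,x0=max(y-w,0),max(x-w,0);b[y0:y+w,x0:x+w]=m[y0:y+w,x0:x+w]
    cs,_=cv2.findContours(b,cv2.RETR_EXTERNAL,cv2.CHAIN_APPROX_NONE);k=max(cs,key=cv2.contourArea)
    return k,cv2.fitEllipse(k)
E
python3 - <<'E'
from h import *
im=cv2.imread("pics/w1.png");st=np.load("st1.npy",allow_pickle=True).item()
h=cv2.cvtColor(im,cv2.COLOR_BGR2HSV)
k,e=blob((h[...,1]<70),(258,180),26);print("outer",e,ray("wrist",e[0],.006,st))
g=((h[...,1]<70)&(h[...,2]>150));k,e2=blob(g,(258,180),12);print("dome?",e2,ray("wrist",e2[0],.0147,st))
P=ray("wrist",k[:,0].astype(float),.0147,st);print(np.ptp(P,0))
print("tips",proj("wrist",st["ee_pos"]+np.array([0,0,-.025]),st))
E
```

```text
outer ((258.14794921875, 178.75909423828125), (31.65587615966797, 32.1435546875), 96.96490478515625) [[ 0.50462767 -0.25037512  0.006     ]]
dome? ((257.3257141113281, 181.65093994140625), (14.981583595275879, 16.217355728149414), 27.042682647705078) [[ 0.50428892 -0.24967264  0.0147    ]]
[0.01541381 0.01389756 0.        ]
tips [[257.55260781 255.33660496]]
```

Request:
step_arm(
  series=[60,-0.8,-0.4,-50,0,0,0,60,-0.8,-0.4,-95,0,0,0,60,-0.8,-0.4,-125,0,0,0,60,-0.8,-0.4,-139.5,0,0,0,60,-0.8,-0.4,-139.5,0,0,0,10,-0.8,-0.4,-139.5,0,0,0,10,-0.8,-0.4,-139.5,0,0,0,10,-0.8,-0.4,-139.5,0,0,0,10,-0.8,-0.4,-139.5,0,0,0,10,-0.8,-0.4,-139.5,0,0,0],
  grip_force=15,
)

```text
time: 2.45
ee_pos: [0.505, -0.2514, 0.0353]
ee_rot: [0.993, 0.116, 0.001, 0.001]
contact_force: [-0.8, 0.8, 5.0]
finger_gap: 0.0206
grip_force: 15.0
```

```bash
python3 - <<'E'
from h import *
t=cv2.imread("pics/t1.png");s=viewer.get_image("side");cv2.imwrite("pics/s1.png",s)
for n,im in(("top",t),("side",s)):
    h=cv2.cvtColor(im,cv2.COLOR_BGR2HSV)
    b=((h[...,0]>105)&(h[...,0]<130)&(h[...,1]>150)).astype(np.uint8)
    c=proj(n,[.54,.03,.06])[0].astype(int);print(n,c)
    ys,xs=np.nonzero(b[c[1]-40:c[1]+50,c[0]-50:c[0]+50]);print(len(xs),xs.min()+c[0]-50,xs.max()+c[0]-50,ys.min()+c[1]-40,ys.max()+c[1]-40)
# feet in top view (pixels read from crop1: /5 + offset)
f=np.array([(516,68),(692,49),(617,214)])/5+[140,170]
F=ray("top",f,.005);print(F.round(4));C=F.mean(0);print(C,np.linalg.norm(F-C,axis=1),np.degrees(np.arctan2(*(F-C)[:,1::-1].T)))
print("mouth",ray("top",np.array([607,101])/5+[140,170],.065))
E
```

```text
top [259 187]
247 241 278 179 214
side [247 191]Traceback (most recent call last):
  File "<stdin>", line 7, in <module>
    return umr_minimum(a, axis, None, out, keepdims, initial, where)
ValueError: zero-size array to reduction operation minimum which has no identity
```

Request:
step_arm(
  series=[10,0,0,30,0,0,0,10,0,0,80,0,0,0,10,0,0,110,0,0,0,10,0,0,110,0,0,0],
)

```text
time: 2.9
ee_pos: [0.507, -0.2529, 0.1495]
ee_rot: [0.993, 0.116, 0.003, 0.003]
contact_force: [-0.3, 0.1, 0.6]
finger_gap: 0.021
grip_force: 15.0
```

```bash
python3 - <<'E'
from h import *
st=manip.state();print(st["time"],st["ee_pos"],st["contact_force"],st["torque"])
w=viewer.get_image("wrist");cv2.imwrite("pics/w2.png",w)
s=cv2.imread("pics/side0.png");
def mask(im):
    h=cv2.cvtColor(im,cv2.COLOR_BGR2HSV);return ((h[...,0]>105)&(h[...,0]<130)&(h[...,1]>150)).astype(np.uint8)
f=np.array([(516,68),(692,49),(617,214)])/5+[140,170]-[.4,.4]
F=ray("top",f,.005);print(F.round(4));C=F.mean(0);print("C",C.round(4),np.linalg.norm(F-C,axis=1).round(4),np.degrees(np.arctan2(*(F-C)[:,1::-1].T)))
print("mouth",ray("top",np.array([607,101])/5+[140,170]-[.4,.4],.065))
ys,xs=np.nonzero(mask(s)[180:235,210:280]);print("side bbox",xs.min()+210,xs.max()+210,ys.min()+180,ys.max()+180)
print(proj("side",np.r_[C[:2],.065]),proj("side",F).round(1).tolist())
a=cv2.resize(s[170:230,205:285],(640,480),interpolation=cv2.INTER_CUBIC)
b=cv2.resize(w[150:350,130:390],(260*2,400));o=np.zeros((480,800,3),np.uint8);o[:240,:320]=cv2.resize(a,(320,240));o[:369,320:]=cv2.resize(b,(480,369));cv2.imwrite("pics/c2.png",o)
E
```

```text
2.9 [ 0.50698553 -0.2529166   0.14948489] [-0.30709597  0.14093276  0.57185663] [-0.03472946 -0.01680416 -0.00244627]
[[ 0.5591  0.0803  0.005 ]
 [ 0.5681 -0.0221  0.005 ]
 [ 0.4731  0.0232  0.005 ]]
C [0.5334 0.0271 0.005 ] [0.0591 0.0602 0.0604] [  64.24612368  -54.89312543 -176.293623  ]
mouth [[0.53236344 0.02679417 0.065     ]]
side bbox 224 262 188 217
[[245.78636578 190.99246749]] [[251.5, 192.6], [261.5, 216.2], [226.1, 210.0]]
```

View pics/c2.png

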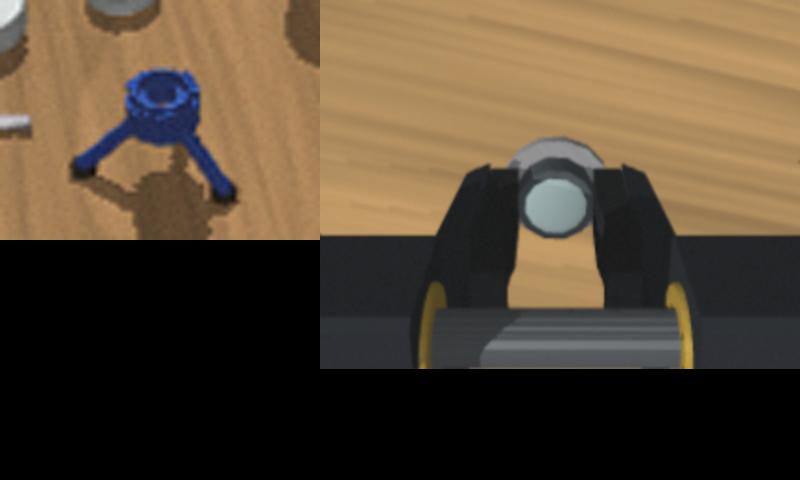

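The side crop shows the open mouth at about (163,92), agreeing with the top-view holder fix within 3 mm. The wrist crop shows the hub held centrally and level. Next I view the holder close up.

Request:
step_arm(
  series=[10,0,30,40,0,0,0,10,-42,283,40,0,0,0,10,-42,283,40,0,0,0,10,-42,283,40,0,0,0,10,-42,283,40,0,0,0,10,-42,283,40,0,0,0,10,-42,283,40,0,0,0,10,-42,283,40,0,0,0,10,-42,283,40,0,0,0,10,-42,283,40,0,0,0],
)

```text
time: 3.95
ee_pos: [0.4626, 0.0306, 0.1838]
ee_rot: [0.993, 0.115, -0.0, 0.0]
contact_force: [0.5, -0.0, -0.4]
finger_gap: 0.0203
grip_force: 15.0
```

```bash
python3 - <<'E'
from h import *
st=manip.state();print(st["time"],st["ee_pos"],st["ee_rot"],st["contact_force"],st["qpos"])
w=viewer.get_image("wrist");cv2.imwrite("pics/w3.png",w);np.save("st3.npy",st,allow_pickle=True)
print(proj("wrist",[[.533,.027,.065],[.533,.027,.005]],st))
E
```

```text
3.95 [0.46255436 0.03056902 0.1837965 ] [ 9.93401873e-01  1.14684822e-01 -3.26478339e-04  5.65195713e-05] [ 0.49761721 -0.02130668 -0.36065342] [-1.90750229e-01  2.12246158e-02  1.95440087e+00 -3.30982217e-04
  1.16655586e+00  1.15030091e+00]
[[284.53969904 106.75961046]
 [279.20035894 101.94694302]]
```

View pics/w3.png

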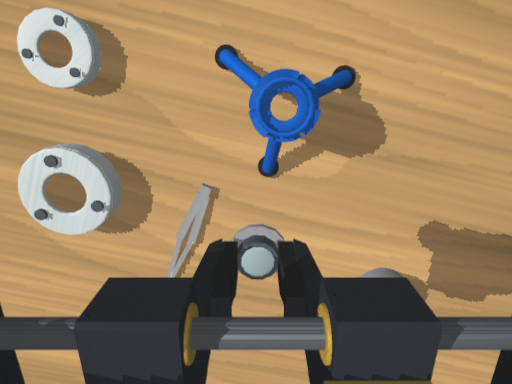

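The view shows the barrel at (284,105) with the prediction within about 1 px. The feet are at (227,56), (344,77) and (268,167). The M ring is top left at (54,48), with the large ring below it.

```bash
python3 - <<'E'
from h import *
im=cv2.imread("pics/w3.png");st=np.load("st3.npy",allow_pickle=True).item()
h=cv2.cvtColor(im,cv2.COLOR_BGR2HSV);W=lambda p,z:ray("wrist",p,z,st).round(4)
b=((h[...,0]>100)&(h[...,0]<130)&(h[...,1]>120)).astype(np.uint8)
c=np.zeros_like(b);c[55:155,235:340]=b[55:155,235:340]
cs,_=cv2.findContours(c,cv2.RETR_EXTERNAL,cv2.CHAIN_APPROX_NONE);f=cv2.drawContours(np.zeros_like(b),cs,-1,1,-1)
o=cv2.morphologyEx(f,cv2.MORPH_OPEN,cv2.getStructuringElement(2,(31,31)))
k,e=blob(o,(285,105),60);print("barrel",e,W(e[0],.062),"d",np.ptp(W(k[:,0].astype(float),.062),0))
hole=((f>0)&(b==0)).astype(np.uint8);k,e=blob(hole,(285,105),25);print("hole",e,W(e[0],.058),np.ptp(W(k[:,0].astype(float),.058),0))
dk=(h[...,2]<50)
F=[]
for p in((227,56),(344,77),(268,167)):
    k,e=blob(dk,p,13);F.append(W(e[0],.004)[0])
F=np.array(F);C=F.mean(0);print("feet",F,"C",C,np.linalg.norm(F-C,axis=1),np.degrees(np.arctan2(*(F-C)[:,1::-1].T)))
a=[];S=[]
for p in((60,20),(26,53),(74,71)):
    k,e=blob((h[...,2]<110)&(np.indices(dk.shape)[1]<200),p,9);S.append(W(e[0],.0185)[0])
S=np.array(S);C=S.mean(0);print("ring",S,C,np.linalg.norm(S-C,axis=1),np.degrees(np.arctan2(*(S-C)[:,1::-1].T)))
# held lens
k,e=blob((h[...,2]>150)&(h[...,1]<60),(258,262),20)
print("dome",e,"lens at z",W(e[0],st["ee_pos"][2]-.0195))
E
```

```text
barrel ((283.60650634765625, 104.94512176513672), (69.19799041748047, 72.01139068603516), 35.77127456665039) [[0.5339 0.0277 0.062 ]] d [0.0517 0.0522 0.    ]
hole ((283.38494873046875, 106.16053771972656), (27.3531494140625, 28.51177406311035), 22.170326232910156) [[0.5329 0.0273 0.058 ]] [0.0209 0.0208 0.    ]
feet [[ 0.5588  0.0811  0.004 ]
 [ 0.5663 -0.0226  0.004 ]
 [ 0.4727  0.0227  0.004 ]] C [0.5326     0.02706667 0.004     ] [0.06005032 0.06002056 0.06005895] [  64.13190878  -55.84218619 -175.83055459]
ring [[0.5541 0.2146 0.0185]
 [0.5234 0.239  0.0185]
 [0.5175 0.2003 0.0185]] [0.53166667 0.21796667 0.0185    ] [0.02268455 0.02259953 0.02264521] [  -8.53492864  111.45616383 -128.72566544]
dome ((256.7643737792969, 260.677734375), (27.39924430847168, 30.46637725830078), 82.4056167602539) lens at z [[0.4626 0.031  0.1643]]
```

Holder centre is (0.533, 0.027), and its feet fit 60.0 mm exactly. The ring is at (0.532, 0.218), with stud radius 22.6 mm. The pins must turn −47°, then screw −60°. Next I lower the lens into the mouth.

Request:
step_arm(
  series=[10,40,-2,0,0,0,0,10,70.2,-3.5,-30,0,0,0,10,70.2,-3.5,-60,0,0,0,10,70.2,-3.5,-60,0,0,0,10,70.2,-3.5,-74,0,0,0,10,70.2,-3.5,-79,0,0,0,10,70.2,-3.5,-83,0,0,0,10,70.2,-3.5,-86,0,0,0,10,70.2,-3.5,-86,0,0,0],
)

```text
time: 4.9
ee_pos: [0.5326, 0.0285, 0.0985]
ee_rot: [0.993, 0.116, 0.0, 0.0]
contact_force: [-0.7, 0.4, -0.2]
finger_gap: 0.0207
grip_force: 15.0
```

```bash
python3 - <<'E'
from h import *
st=manip.state();print(st["time"],st["ee_pos"],st["ee_rot"],st["contact_force"])
w=viewer.get_image("wrist");s=viewer.get_image("side");np.save("st4.npy",st,allow_pickle=True);cv2.imwrite("pics/w4.png",w)
o=np.hstack([cv2.resize(w[170:330,175:345],(425,400),interpolation=2),cv2.resize(s[160:220,218:273],(367,400),interpolation=2)]);cv2.imwrite("pics/c4.png",o)
E
```

```text
4.9 [0.53257398 0.02849382 0.09853256] [9.93286630e-01 1.15678873e-01 2.55565785e-04 6.54133604e-05] [-0.71936839  0.42978756 -0.16167245]
```

View pics/c4.png

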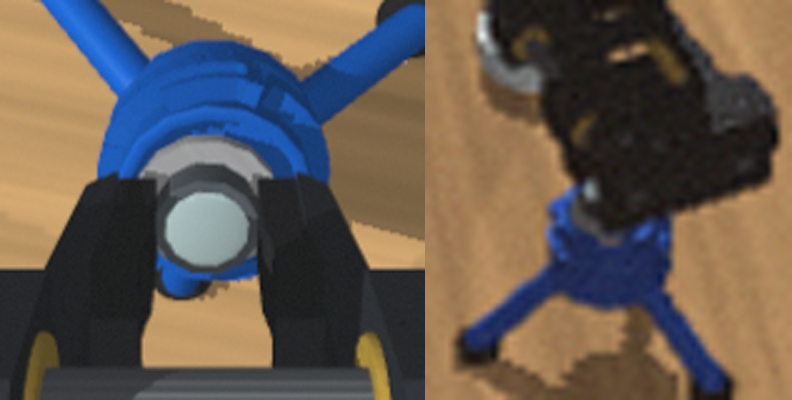

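The lens disk is inside the mouth, central, with no contact force. I lower further until it touches.

Request:
step_arm(
  series=[10,0,-0.5,-1.5,0,0,0,10,0,-0.5,-3,0,0,0,10,0,-0.5,-4,0,0,0,10,0,-0.5,-4,0,0,0],
)

```text
time: 5.4
ee_pos: [0.5326, 0.028, 0.0944]
ee_rot: [0.993, 0.116, -0.0, -0.0]
contact_force: [-0.6, 0.1, 2.1]
finger_gap: 0.0206
grip_force: 15.0
```

Request:
step_arm(
  series=[10,0,0,-0.5,0,0,0,32,0,0,-0.3,0,0,0,32,0,0,0,0,0,0,32,0,0,0,0,0,0,45,0,0,20,0,0,0,80,-30,0,60,0,0,0,80,-65,0,70,0,0,0,80,-65,0,70,0,0,0,80,-65,0,70,0,0,0],
)

```text
time: 6.3
ee_pos: [0.4677, 0.0279, 0.1645]
ee_rot: [0.993, 0.116, 0.001, 0.0]
contact_force: [-0.4, 1.3, 0.4]
finger_gap: 0.0662
grip_force: 0.0
```

```bash
python3 - <<'E'
from h import *
st=manip.state();print(st["time"],st["ee_pos"],st["ee_rot"],st["finger_gap"])
w=viewer.get_image("wrist");s=viewer.get_image("side");np.save("st5.npy",st,allow_pickle=True);cv2.imwrite("pics/w5.png",w)
c=proj("wrist",[.5328,.0272,.065],st)[0].astype(int);print(c)
o=np.hstack([cv2.resize(w[max(c[1]-50,0):c[1]+50,c[0]-50:c[0]+50],(400,400),interpolation=2),cv2.resize(s[160:220,218:273],(367,400),interpolation=2)]);cv2.imwrite("pics/c5.png",o)
h=cv2.cvtColor(w,cv2.COLOR_BGR2HSV)
k,e=blob((h[...,1]<80)&(h[...,2]>100),tuple(c),30);print("disk",e,ray("wrist",e[0],.066,st))
k,e=blob((h[...,1]<80)&(h[...,2]>150),tuple(c),14);print("dome",e,ray("wrist",e[0],.0737,st))
E
```

```text
6.3 [0.46767183 0.02793136 0.16454621] [9.93303723e-01 1.15529762e-01 7.37793044e-04 2.06960345e-04] 0.06623425175024852
[280 116]
disk ((279.22735595703125, 116.95413970947266), (44.701263427734375, 46.469215393066406), 13.056705474853516) [[0.53211367 0.02816526 0.066     ]]
dome ((279.7327575683594, 117.91800689697266), (23.388324737548828, 24.492515563964844), 53.199058532714844) [[0.53221167 0.02837039 0.0737    ]]
```

View pics/c5.png

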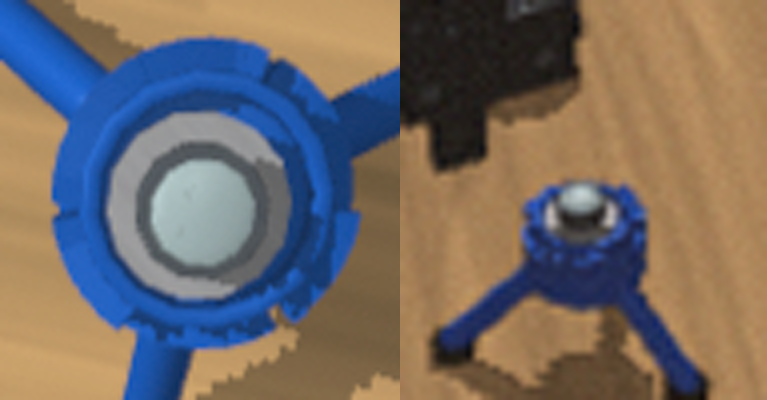

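The lens is seated flat and central, hub up: concentric disk and dome at crop (198,208) in the wrist view, and the hub is upright in the side view. Next, the ring.

Request:
step_arm(
  series=[85,20,45,10,0,0,8,85,40,95,10,0,0,16,85,55,145,10,0,0,24,85,64,190,10,0,0,30,85,64,190,10,0,0,30,85,64,190,10,0,0,30,85,64,190,10,0,0,30],
)

```text
time: 7.1
ee_pos: [0.5314, 0.2173, 0.1732]
ee_rot: [0.93, 0.368, -0.001, 0.0]
contact_force: [-0.8, -0.6, 0.4]
finger_gap: 0.0748
grip_force: 0.0
```

```bash
python3 - <<'E'
from h import *
st=manip.state();print(st["time"],st["ee_pos"],st["ee_rot"],st["finger_gap"],st["qpos"])
w=viewer.get_image("wrist");np.save("st6.npy",st,allow_pickle=True);cv2.imwrite("pics/w6.png",w)
h=cv2.cvtColor(w,cv2.COLOR_BGR2HSV);c=proj("wrist",[.5317,.218,.018],st)[0].astype(int);print(c)
W=lambda p,z:ray("wrist",p,z,st)
b=np.zeros(h.shape[:2],np.uint8);b[c[1]-22:c[1]+22,c[0]-22:c[0]+22]=1
k,e=blob((h[...,1]>80)&(b>0),tuple(c),22);print("hole",e,W(e[0],.016),np.ptp(W(k[:,0].astype(float),.016),0))
ps=proj("wrist",[[.5317+.0225*np.cos(t),.218+.0225*np.sin(t),.0185] for t in np.radians([-8.6,111.4,-128.6])],st)
S=[]
for p in ps:
    try:k,e=blob((h[...,2]<110),tuple(p.astype(int)),9);S.append(W(e[0],.0185)[0])
    except Exception as x:print(p,x)
S=np.array(S);C=S.mean(0);print("ring",S,C,np.linalg.norm(S-C,axis=1),np.degrees(np.arctan2(*(S-C)[:,1::-1].T)))
E
```

```text
7.1 [0.53140371 0.217292   0.17317617] [ 9.29689576e-01  3.68342873e-01 -9.05148228e-04  2.41257560e-05] 0.07482843018015979 [ 1.81706402e-01  2.76153075e-01  1.68613454e+00 -4.31377226e-04
  1.18107150e+00  9.98214775e-01]
[257 180]
hole ((258.23406982421875, 180.69593811035156), (27.212202072143555, 29.11467742919922), 95.21943664550781) [[0.53203164 0.21711687 0.016     ]] [0.02577679 0.02619177 0.        ]
ring [[0.55413831 0.21352856 0.0185    ]
 [0.52345406 0.23778678 0.0185    ]
 [0.51759336 0.19892502 0.0185    ]] [0.53172858 0.21674679 0.0185    ] [0.02263963 0.0226086  0.02274686] [  -8.17227306  111.46850968 -128.41945462]
```

Request:
step_arm(
  series=[88,0.4,-0.4,-50,0,0,0,88,0.4,-0.4,-95,0,0,0,88,0.4,-0.4,-125,0,0,0,88,0.4,-0.4,-143.5,0,0,0,88,0.4,-0.4,-144.5,0,0,0,40,0.4,-0.4,-144.5,0,0,0,40,0.4,-0.4,-144.5,0,0,0,40,0.4,-0.4,-144.5,0,0,0,40,0.4,-0.4,-144.5,0,0,0],
  grip_force=25,
)

```text
time: 8.05
ee_pos: [0.533, 0.2175, 0.0312]
ee_rot: [0.93, 0.369, 0.001, 0.0]
contact_force: [0.1, -2.8, 5.2]
finger_gap: 0.0603
grip_force: 25.0
```

Request:
step_arm(
  series=[40,0,0,30,0,0,0,40,0,0,75,0,0,0,40,0,-30,100,0,0,-8,40,1,-70,100,0,0,-16,40,1,-110,100,0,0,-24,40,1,-150,100,0,0,-32,40,1,-180,100,0,0,-40,40,1,-189.7,100,0,0,-47.4,40,1,-189.7,100,0,0,-47.4,40,1,-189.7,100,0,0,-47.4,40,1,-189.7,100,0,0,-47.4],
)

```text
time: 9.15
ee_pos: [0.5328, 0.0288, 0.1298]
ee_rot: [0.999, -0.034, 0.0, -0.0]
contact_force: [-0.0, -0.0, -0.3]
finger_gap: 0.0604
grip_force: 25.0
```

```bash
python3 - <<'E'
from h import *
st=manip.state();print(st["time"],st["ee_pos"],R.from_quat(st["ee_rot"]).as_rotvec(),st["contact_force"],st["finger_gap"],st["qpos"][5])
w=viewer.get_image("wrist");s=viewer.get_image("side");np.save("st7.npy",st,allow_pickle=True);cv2.imwrite("pics/w7.png",w)
o=np.hstack([cv2.resize(w[100:340,140:380],(400,400),interpolation=2),cv2.resize(s[140:220,205:285],(400,400),interpolation=2)]);cv2.imwrite("pics/c7.png",o)
E
```

```text
9.15 [0.53282362 0.02879319 0.12980422] [-3.13954321e+00  1.07286800e-01 -1.22150083e-04] [-0.0374262  -0.01696661 -0.28678756] 0.060412460821714024 1.4702567693088586
```

View pics/c7.png

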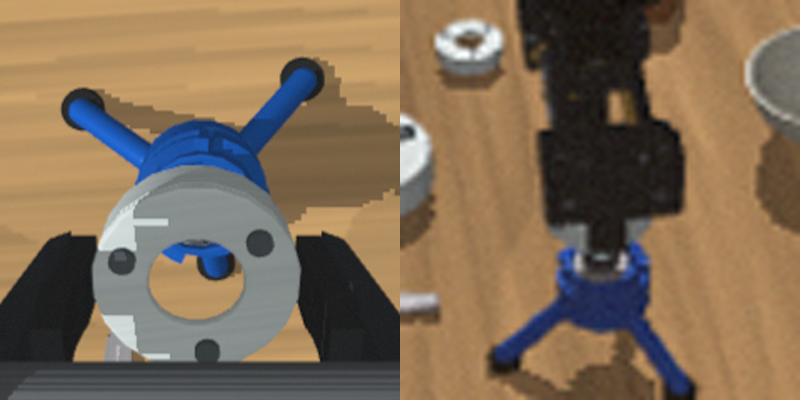

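The ring is held level above the holder. Its studs in the crop are at (122,262), (260,242) and (207,352), lining up with the legs by eye. Next I compute the residuals.

```bash
python3 - <<'E'
from h import *
st=np.load("st7.npy",allow_pickle=True).item();w=cv2.imread("pics/w7.png");h=cv2.cvtColor(w,cv2.COLOR_BGR2HSV)
W=lambda p,z:ray("wrist",p,z,st)
for z in (.1165,.119):
    S=[]
    for p in((122,262),(260,242),(207,352)):
        q=(np.array(p)/1.6667+[140,100]).astype(int);k,e=blob(h[...,2]<85,tuple(q),11);S.append(W(e[0],z)[0])
    S=np.array(S);C,r=cv2.minEnclosingCircle(S[:,:2].astype(np.float32));C=np.array(C)
    print(z,"ring",C.round(4),"r",r,np.degrees(np.arctan2(*(S[:,:2]-C)[:,::-1].T)))
F=[]
for p in((82,108),(302,78)):
    q=(np.array(p)/1.6667+[140,100]).astype(int);k,e=blob(h[...,2]<50,tuple(q),16);F.append(W(e[0],.004)[0])
F=np.array(F);d=F[1]-F[0];m=F.mean(0);n=np.array([d[1],-d[0]])/np.hypot(*d[:2])
print("feet",F.round(4),"sep",np.hypot(*d[:2]),"centre",m[:2]+n*.03, m[:2]-n*.03, st["ee_pos"])
E
```

```text
0.1165 ring [0.5291 0.0288] r 0.023710815235972404 [  61.83950635  -52.48547793 -176.47663925]
0.119 ring [0.5307 0.0287] r 0.02327493391931057 [  61.83989112  -52.48566986 -176.47681012]
feet [[ 0.5587  0.081   0.004 ]
 [ 0.5662 -0.0228  0.004 ]] sep 0.10404608240595194 centre [0.53253823 0.02694394] [0.59238291 0.03125837] [0.53282362 0.02879319 0.12980422]
```

The ring angle is 64.3° against 64.15° for the legs. The ring is 1.6 mm off in y, so I correct that and lower.

Request:
step_arm(
  series=[40,-0.2,-1.6,-15,0,0,0,40,-0.2,-1.6,-25,0,0,0,40,-0.2,-1.6,-25,0,0,0,40,-0.2,-1.6,-30,0,0,0,40,-0.2,-1.6,-35,0,0,0,40,-0.2,-1.6,-39,0,0,0,40,-0.2,-1.6,-39,0,0,0],
)

```text
time: 9.95
ee_pos: [0.5323, 0.0263, 0.0901]
ee_rot: [0.999, -0.036, -0.0, -0.0]
contact_force: [-0.3, 1.3, 0.0]
finger_gap: 0.0605
grip_force: 25.0
```

Request:
step_arm(
  series=[40,0,0.5,-2,0,0,0,40,0,0.5,-4,0,0,0,40,0,0.5,-6,0,0,0,40,0,0.5,-6,0,0,0],
)

```text
time: 10.35
ee_pos: [0.5331, 0.0267, 0.0859]
ee_rot: [0.999, -0.036, 0.0, 0.0]
contact_force: [-4.5, 0.1, 10.1]
finger_gap: 0.0606
grip_force: 25.0
```

The force rises at TCP z 0.086, which puts the ring about 55 mm up, i.e. pins in the slots. Now I screw clockwise under light pressure.

Request:
step_arm(
  series=[40,0,0,0,0,0,-6,40,0,0,-0.5,0,0,-12,40,0,0,-1,0,0,-18,40,0,0,-1.5,0,0,-24,40,0,0,-2,0,0,-30,40,0,0,-2,0,0,-30],
  grip_force=40,
)

```text
time: 10.95
ee_pos: [0.5336, 0.0265, 0.0836]
ee_rot: [0.956, -0.294, 0.001, -0.0]
contact_force: [-0.4, 0.4, 5.5]
finger_gap: 0.0601
grip_force: 40.0
```

```bash
python3 - <<'E'
from h import *
st=manip.state();print(st["time"],st["ee_pos"],st["contact_force"],st["torque"],st["qpos"][5])
v=R.from_quat(st["ee_rot"]).as_matrix();print(np.degrees(np.arctan2(v[1,0],v[0,0])))
E
```

```text
10.95 [0.53363506 0.02654205 0.08357621] [-0.42697198  0.37402698  5.52116771] [-0.08609845 -0.00777552 -0.13291095] 1.9948886594426825
-34.18578914122161
```

Sinking as it should (2.3 mm in 30°). I continue.

Request:
step_arm(
  series=[40,0,0,-0.6,0,0,-6,40,0,0,-1.1,0,0,-12,40,0,0,-1.6,0,0,-18,40,0,0,-2,0,0,-23,40,0,0,-2.2,0,0,-26,40,0,0,-2.2,0,0,-26],
)

```text
time: 11.55
ee_pos: [0.5345, 0.0262, 0.0822]
ee_rot: [0.866, -0.5, 0.002, -0.0]
contact_force: [0.7, -0.6, 9.0]
finger_gap: 0.0598
grip_force: 40.0
```

```bash
python3 - <<'E'
from h import *
st=manip.state();print(st["time"],st["ee_pos"],st["contact_force"],st["torque"],st["qpos"][5])
v=R.from_quat(st["ee_rot"]).as_matrix();print(np.degrees(np.arctan2(v[1,0],v[0,0])))
E
```

```text
11.55 [0.53446222 0.02619701 0.08219965] [ 0.72122921 -0.64061317  9.01018164] [-0.17132573  0.05039558 -0.11201885] 2.4458286147275943
-60.01304494530911
```

Request:
step_arm(
  series=[40,0,0,0,0,0,-3,40,0,0,0,0,0,-6,40,0,0,0,0,0,-8,40,0,0,0,0,0,-8],
)

```text
time: 11.95
ee_pos: [0.5336, 0.0259, 0.0821]
ee_rot: [0.83, -0.558, 0.001, 0.001]
contact_force: [-3.6, -3.4, 12.3]
finger_gap: 0.06
grip_force: 40.0
```

```bash
python3 - <<'E'
from h import *
st=manip.state();print(st["time"],st["ee_pos"],st["contact_force"],st["torque"],st["qpos"][5])
v=R.from_quat(st["ee_rot"]).as_matrix();print(np.degrees(np.arctan2(v[1,0],v[0,0])))
E
```

```text
11.95 [0.53363136 0.02588646 0.08214181] [-3.56599315 -3.42603699 12.33176903] [-0.48384108  0.61812014  0.91938444] 2.5831760266721466
-67.81999509296993
```

The torque jumped to 0.9 N·m with no further sinking, so the ring is home. I release and look.

Request:
step_arm(
  series=[40,0,0,1,0,0,2,40,0,0,1,0,0,2,85,0,0,1,0,0,2,85,0,0,1,0,0,2,85,0,0,1,0,0,2,85,0,0,30,0,0,2,85,0,0,70,0,0,2,85,-30,30,100,0,0,2,85,-30,50,110,0,0,2,85,-30,50,110,0,0,2,85,-30,50,110,0,0,2],
)

```text
time: 13.05
ee_pos: [0.5026, 0.0769, 0.1902]
ee_rot: [0.839, -0.545, 0.0, 0.0]
contact_force: [0.2, 0.1, -0.3]
finger_gap: 0.0747
grip_force: 0.0
```

```bash
python3 - <<'E'
from h import *
st=manip.state();print(st["time"],st["ee_pos"],st["contact_force"])
w=viewer.get_image("wrist");s=viewer.get_image("side");np.save("st8.npy",st,allow_pickle=True);cv2.imwrite("pics/w8.png",w);cv2.imwrite("pics/s8.png",s)
c=proj("wrist",[.5328,.0272,.069],st)[0].astype(int);print(c)
o=np.hstack([cv2.resize(w[max(c[1]-55,0):max(c[1]-55,0)+110,c[0]-55:c[0]+55],(400,400),interpolation=2),cv2.resize(s[160:220,218:278],(400,400),interpolation=2)]);cv2.imwrite("pics/c8.png",o)
E
```

```text
13.05 [0.50262264 0.0768558  0.19024432] [ 0.24999419  0.05217285 -0.2856659 ]
[246 120]
```

View pics/c8.png

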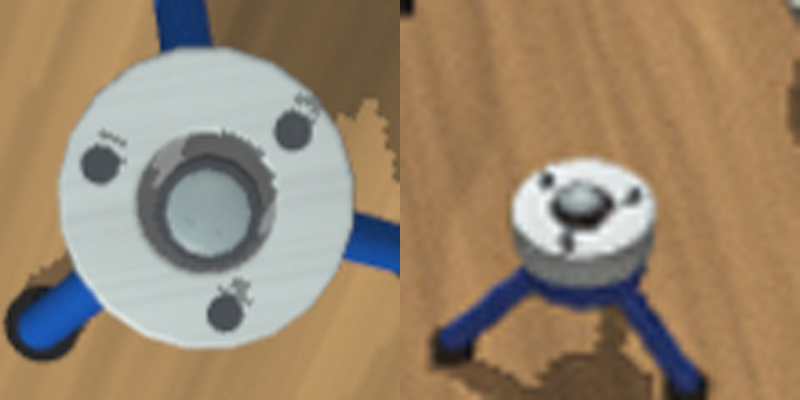

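The ring lies level, with the hub in its hole and the studs at crop (100,164), (293,131) and (224,313), about midway between the legs. I check the angle and height.

```bash
python3 - <<'E'
from h import *
st=np.load("st8.npy",allow_pickle=True).item();w=cv2.imread("pics/w8.png");h=cv2.cvtColor(w,cv2.COLOR_BGR2HSV)
px=[]
for p in((100,164),(293,131),(224,313)):
    q=np.array(p)*.275+[191,65];k,e=blob(h[...,2]<105,tuple(q.astype(int)),7);px.append(e[0])
for z in(.069,.073):
    S=ray("wrist",px,z,st);C=S.mean(0);print(z,C.round(4),np.linalg.norm(S-C,axis=1).round(4),np.degrees(np.arctan2(*(S-C)[:,1::-1].T)).round(1)%120)
s=cv2.imread("pics/s8.png");hs=cv2.cvtColor(s,cv2.COLOR_BGR2HSV)
c=proj("side",[.5328,.0272,.069])[0];k,e=blob((hs[...,1]<70)&(hs[...,2]>95),tuple(c.astype(int)),14)
for z in(.051,.055): # expected outline of a ring at this height
    t=np.linspace(0,6.28,90);P=np.vstack([np.c_[.5328+.0305*np.cos(t),.0272+.0305*np.sin(t),0*t+a] for a in(z,z+.018)])
    q=proj("side",P);print(z,q.min(0).round(1),q.max(0).round(1))
print(k[:,0].min(0),k[:,0].max(0)+1)
E
```

```text
0.069 [0.5327 0.0272 0.069 ] [0.0226 0.0227 0.0226] [3.5 3.5 3.4]
0.073 [0.5327 0.0267 0.073 ] [0.0222 0.0223 0.0223] [3.5 3.5 3.4]
0.051 [234.7 182.7] [256.4 202.1]
0.055 [234.6 181.7] [256.4 201.1]
[234 184] [257 203]
```

The ring has turned 60.6°, sits at its home height, and is centred on the holder. I hand in.

```bash
python3 -c "
from rig import manip
print(manip.hand_in())"
```

```text
the job is handed in; nothing more can be done
None
```

The lens is seated flat, hub up, in the holder's mouth, and the ring is screwed about 60° clockwise to its stop, home on the rim and released; the job was handed in at about 13 s, with no verdict returned.

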